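Roll the round blank up the carving board to its stop and hold it

ROBOT

A 6-joint arm with a two-finger parallel gripper is mounted at the origin on the work surface. World frame = base frame: x ahead of the robot, y to its left, z up, the work surface at z = 0. Lengths are in m, angles in rad, forces in N, time in s.
With the tool pointing down it reaches from about 0.325 to 0.775 m from the base axis. Payload 9.3 kg.
Tool frame: the origin (TCP) lies at the very end of the fingers, on their centre line; the grasp point (between the pads) lies 19 mm behind it; z points along the fingers, y is the line along which they close (so a half turn about z gives the same grasp; the last joint's range is limited). The gripper opens to 85 mm and grips with 20 to 120 N. Pads are 22 mm wide; open, the fingers measure 114 mm over their backs; the gripper's body (76 mm by 85 mm) begins 54 mm behind the grasp point. The pads swing forward as they close: fully open they stand 13 mm farther back than shut.
Start: joints at [-1.272, 0.259, 0.021, 1.334, 0, 1.418], TCP at [0.24, -0.495, 0.231] pointing down, gripper open.
Joint ranges: [-3.04, 3.04], [-0.91, 1.82], [-1.04, 1.36], [-1.92, 1.95], [-1.52, 1.45], [-3.14, 3.14]. Speed limits (rad/s): [2.22, 2.22, 2.79, 3.14, 3.14, 3.14].

INTERFACE

Orientations are given as a rotation vector (axis times angle).
In Python, from bench import status, vision, robot, finder gives the robot as it stands. The module is installed in compiled form; this text tells all that it offers.
- The arm moves only by the shell command python3 -m pendant 'ROWS' [OPENING] [FORCE]. ROWS is JSON, a list of rows, each a list of 2 entries, a list of its own where there are three numbers: the shift along the tool's x, y, z in units of 60 mm (1.0 is 60 mm), then the turn, a rotation vector about the tool's x, y, z in units of 0.15 rad (1.0 is 0.15 rad). A call has 1 to 5 rows; each row shifts and turns the commanded pose from where the row before left it, along the tool's axes as they then stand; what a row does not reach is not made up. A row lasts 1/8 s, in which the tool goes at most 62.5 mm and 10.7 degrees, less where a joint would pass 70% of its speed; a pose out of reach is approached as far as the arm can. A call with a number of a shift or a turn outside -1 to 1 is refused whole. A call with a gripper value outside its range is refused whole. OPENING is the closure, from 0 (fully open) to 1 (shut), set as the call begins (- or left out, the last holds). The fingers move at their own pace and stop on an object; FORCE is the grip in N (left out, the last holds). Time passes only in rows, so rows that do not move let the fingers close. It gives the time, the measured TCP pose, the force, the opening and the grip force at its end, in the units of the state.
- status.get_obs(): the state, without advancing time (a new reading comes with each control period).
- vision.grab_frame(name): name is "scene" or "top" or "wrist"; returns a dict with "pixels" (420x560x3 uint8, blue, green, red), "K" (3x3 intrinsics, pixels), "R" (3x3) and "t" (3): a world point X has camera coordinates R X + t. Camera axes: x right, y down, z forward; pixel columns grow to the right and rows downward; lengths in m; the calibration is good to about 2 mm. A picture is of the moment at which its call begins. There is no depth.
- robot.sign_off(): hands the job in; it is judged then, once.
Trained networks look in a picture, given as the dict that the camera call returned (one of the last four; its "shot" number tells which), for a name from the list of things; names that differ only in an ending like _2 or _b are one class to them, and where a whole thing is asked for, a point or a joint stands for the part that bears it (a point fixed in the world has none). Each returns a list of dicts, best first, with "score" (0 to 1); they miss things now and then, are a little off and sometimes report something else, mostly with a low value. They report only what shows in the picture. A call takes as long as a camera call. They do not tell look-alikes from the thing itself.
- finder.spot_in(picture, name): "location" ([x, y, z] in m, in the coordinates of the camera as it stood for that picture, good to about 4 mm: the middle of the surface that is visible of it).
- finder.trace(picture, name): "mask" (420x560 bool, what is visible of it).
- finder.spot_point(picture, name): "location" ([x, y, z] in m, in the coordinates of the camera as it stood for that picture, good to about 4 mm: a listed point, or the origin of a listed thing).
The state is a dict: "clock": time; "joints": joint angles; "joint_vel": joint speeds; "effort": joint torques, N m; "eef_pos": TCP position; "orientation": TCP orientation; "contact_force": force on the tool from outside, world axes, zero at the start; "wrist_torque": the same for the moment, N m; "grip_width": finger opening in m; "finger_force": force on a finger pad.
Only numpy, scipy, OpenCV 4.12 (cv2) and the standard library are available. Lean on these libraries where they do the work, as an engineer would, in place of code of your own. Each camera call takes 0.05 s, during which the arm holds its last target. There are 200 camera calls.

TASK

The round wooden blank has come to rest against the lip at the foot of the sloping carving board. Pushing from its lower side with the fingertips, slowly and gently, roll it up the slope to the stop batten at the top without ever letting it run back, without lifting it and without putting the fingers round it, and leave the other things where they are. Finish while still holding it with the fingers, keeping a light steady push that presses it snug along the stop, ready to be worked on; let go and it would roll down again.

Things in the scene. Friction and masses are not known exactly. Their poses are not given: they have to be found in the camera images.
- blank: Round wooden blank: plain solid pale cylinder, 54 mm in diameter, 150 mm long, about 0.18 kg, three thin pencil rings round it. Origin at the cylinder's centre, y axis along its length (it turns about it as it rolls). It starts lying across the foot of the sloping board against the low lip, parallel to the stop, and rolls freely.
- stop: Dark wooden stop batten fixed across the top of the board: 28 mm thick, 300 mm long, 32 mm high. Origin at the foot of its face that looks down the slope, at mid-length, on the board's surface (its plane z = 0). x points up the slope, y along the batten, z square off the surface. A blank snug against it has its centre at x = -27, z = 27 mm in this frame.
- board: Sloping plywood carving board fixed to the bench, 250 mm up the slope, 300 mm wide, 10 degrees. Origin on the bench under its middle; axes level, x uphill, y across. Surface 23 mm above the bench at the foot, 67 mm at the top. A dark lip 8 mm high, 14 mm wide runs across its foot, its uphill face 208 mm down the slope from the stop's face.
- carving: Small relief carving, 75 x 38 x 16 mm plus carved tops, lying loose on the sloping board near the stop, beyond the -y end of the blank's path. Origin under its middle. Bystander.
- gouge_wide: Carving gouge with wooden handle, 240 mm long, lying on the bench beside the board on its -y side. Origin under the middle, near the ferrule. Bystander.
- gouge_narrow: Like the wide gouge, with a narrower blade, beside it. Bystander.
- mallet: Hardwood mallet lying on the bench on the board's +y side, head 50 x 100 x 40 mm, 250 mm long. Origin on the bench under the handle near the head. Bystander.
- glue: White glue bottle with red cap, 48 mm in diameter, 130 mm tall, standing on the +y side. Origin under it. Bystander.
- tape: Roll of masking tape lying flat on the bench, 92 mm across, 20 mm high, on the +y side. Origin under its centre. Bystander.
Things that resemble listed ones, but are neither listed nor needed, are in the scene too. Leave any orange or turquoise look-alike of the blank alone.

How it is judged:
At the end, for the whole second after the job is handed in: Blank on the slope, within 3 mm of touching the stop, parallel to it within 2 degrees, its middle within 75 mm of the stop's middle, at rest, over 0.5 N between fingers and blank and between blank and stop; no bystander moved over 15 mm (x of blank in the frame of stop between -0.03 and -0.024 m and z of blank in the frame of stop between 0.023 and 0.031 m and y of blank in the frame of stop between -0.075 and 0.075 m and angle between the y axis of blank and the y axis of stop, either way round below 0.035 rad and contact force between the fingers and blank above 0.5 N and contact force between blank and stop above 0.5 N and linear speed of blank below 0.02 m/s and distance of each of carving, gouge_wide, gouge_narrow, mallet, glue, tape from where it was at the start of the episode below 0.015 m); the arm keeps its last pose, push and grip.
It fails at once if the blank runs away: it goes faster than 0.3 m/s anywhere on the slope, or faster than 0.2 m/s within 10 mm of the lip at the foot (run back onto it, or knocked off it) (linear speed of blank above 0.3 m/s or (x of blank in the frame of stop below -0.179 m and linear speed of blank above 0.2 m/s)).
It fails at once if the blank is lifted more than 8 mm off the sloping surface, or falls off the board (z of blank in the frame of stop above 0.035 m or z of blank in the frame of stop below 0.019 m).
It fails at once if the fingers straddle the blank to take hold of it (the grasp point is inside the blank) (y of the grasp point in the frame of blank between -0.075 and 0.075 m and x of the grasp point in the frame of blank between -0.018 and 0.018 m and z of the grasp point in the frame of blank between -0.018 and 0.018 m).
It fails at once if the blank is pushed with more than 40 N (contact force between the fingers and blank above 40 N).
It fails at once if a bystander is moved by more than 15 mm (distance of any of carving, gouge_wide, gouge_narrow, mallet, glue, tape from where it was at the start of the episode above 0.015 m).
It also fails if it takes over 35 s, if anything falls off the work surface, if the arm or the gripper's body presses on something with over 40 N, if the wrist force passes 120 N, or if a joint passes its speed limit or range.

## Working session

There is one attempt and no reset: what is moved stays moved. The work goes in short steps, Python scripts to look and compute and a shell command to move; the robot and the scene stay as the last step left them, time stands still between calls to the robot, and variables do not carry over. Pictures are saved under pics/ and viewed, at most 10 in all, crops included, and the job is handed in when it is done.

```bash
mkdir -p pics; cat > h.py <<'E'
import numpy as np, cv2
from bench import status, vision, robot, finder
from scipy.spatial.transform import Rotation as Ro
def w(p,c): return np.array(p['R']).T@(np.array(c)-np.array(p['t']))
E
python3 - <<'E'
from h import *
for n in ("top","scene"):
    p=vision.grab_frame(n); cv2.imwrite(f"pics/{n}0.png",p['pixels'])
    for o in ("blank","stop","board","carving"):
        for f in (finder.spot_point,finder.spot_in):
            print(n,o,f.__name__,[(np.round(w(p,d['location']),3).tolist(),round(d['score'],2)) for d in f(p,o)][:4])
o=status.get_obs(); print(o)
E
```

```text
top blank call [([0.608, -0.405, 0.029], 0.95), ([0.271, 0.21, 0.022], 0.92), ([0.494, 0.015, 0.056], 0.79), ([0.379, -0.371, 0.023], 0.75)]
top blank call [([0.487, 0.014, 0.081], 0.96), ([0.38, -0.367, 0.046], 0.87), ([0.603, -0.398, 0.048], 0.87), ([0.313, -0.179, 0.05], 0.62)]
top stop call [([0.682, 0.052, 0.059], 0.87)]
top stop call [([0.687, 0.056, 0.095], 0.65)]
top board call [([0.589, 0.022, -0.004], 0.55)]
top board call []
top carving call [([0.682, -0.08, 0.055], 0.77)]
top carving call [([0.674, -0.081, 0.074], 0.59)]
scene blank call [([0.494, 0.015, 0.059], 0.83), ([0.605, -0.412, 0.029], 0.82), ([0.317, -0.179, 0.03], 0.65), ([0.382, -0.372, 0.025], 0.63)]
scene blank call [([0.508, -0.02, 0.079], 0.97), ([0.294, 0.173, 0.046], 0.93), ([0.394, -0.381, 0.046], 0.83), ([0.623, -0.425, 0.05], 0.71)]
scene stop call [([0.682, 0.047, 0.063], 0.79), ([0.584, 0.316, 0.0], 0.54)]
scene stop call [([0.705, 0.008, 0.098], 0.56)]
scene board call [([0.591, 0.021, 0.001], 0.58)]
scene board call [([0.615, -0.016, 0.05], 0.68)]
scene carving call [([0.679, -0.079, 0.055], 0.58)]
scene carving call [([0.683, -0.088, 0.074], 0.8)]
{'clock': 0.9, 'joints': array([-1.27157994e+00,  2.58560051e-01,  2.14706725e-02,  1.33369419e+00,
        1.40467896e-05,  1.41819236e+00]), 'joint_vel': array([-0.00255496,  0.00040959, -0.00032128, -0.00103318,  0.00017625,
       -0.00038532]), 'effort': array([ 2.58411717e-03, -5.55367041e+01,  3.44735563e+01,  1.39541356e-03,
       -2.71644412e-04,  3.36453195e-05]), 'eef_pos': array([ 0.24012451, -0.49479376,  0.23128888]), 'orientation': array([3.06175539e+00, 7.03693715e-01, 2.34735353e-05]), 'contact_force': array([-0.32204086, -0.69784033,  0.55255395]), 'wrist_torque': array([ 0.0263688 ,  0.0145487 , -0.05027322]), 'finger_force': 0.0, 'grip_width': 0.08542118115206881}
```

View pics/top0.png

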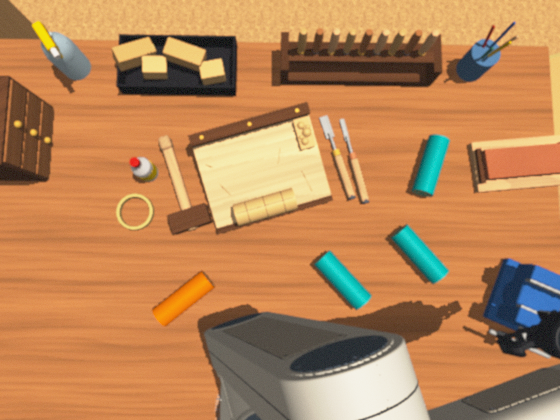

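View pics/scene0.png

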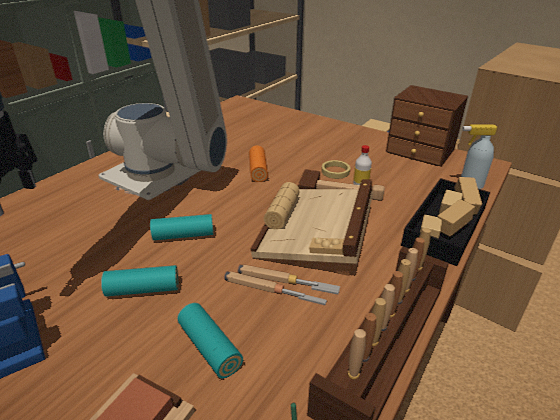

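The pictures agree on the layout. In the top view the pale blank is at about (265,207), against the lip. The stop runs from (190,140) to (310,108), with the carving at its right end near (303,133). The mallet head at (190,218) is clear of the path, and the orange and turquoise cylinders are the look-alikes. Next I'll get the yaw precisely.

```bash
python3 - <<'E'
from h import *
def pix2w(p,uv,z):
    d=np.array(p['R']).T@np.linalg.solve(p['K'],[uv[0],uv[1],1]); c=-np.array(p['R']).T@p['t']
    return c+d*(z-c[2])/d[2]
p=vision.grab_frame("top")
for o,z in (("blank",.057),("stop",.094)):
    for r in finder.trace(p,o):
        m=r['mask'].astype(np.uint8)
        ys,xs=np.nonzero(m); 
        pts=np.array([pix2w(p,(x,y),z)[:2] for x,y in zip(xs,ys)])
        c=pts.mean(0)
        rect=cv2.minAreaRect(pts.astype(np.float32)*1000)
        _,_,vt=np.linalg.svd(pts-c,full_matrices=False)
        a=vt[0]*np.sign(vt[0][1])
        print(o,round(r['score'],2),len(xs),c.round(3),"yaw svd",np.degrees(np.arctan2(-a[0],a[1])).round(1),rect)
o=status.get_obs();print(Ro.from_rotvec(o['orientation']).as_matrix().round(3))
E
```

```text
blank 0.96 1377 [0.493 0.013] yaw svd 18.0 ((492.6539611816406, 12.827308654785156), (55.472373962402344, 153.24627685546875), 17.35747718811035)
blank 0.96 1304 [ 0.6   -0.396] yaw svd 70.7 ((600.996826171875, -395.8701171875), (52.625030517578125, 161.99143981933594), 71.28056335449219)
blank 0.87 1438 [ 0.316 -0.175] yaw svd -47.0 ((316.00555419921875, -174.6771240234375), (155.74090576171875, 54.228309631347656), 43.013545989990234)
blank 0.86 1516 [0.269 0.206] yaw svd 38.9 ((269.22259521484375, 206.48988342285156), (56.0877571105957, 156.95108032226562), 38.67601013183594)
blank 0.7 1362 [ 0.381 -0.362] yaw svd -47.2 ((381.560302734375, -362.05078125), (157.03831481933594, 53.21413040161133), 42.42919921875)
stop 0.89 1652 [0.686 0.055] yaw svd 16.9 ((686.5911254882812, 54.06615447998047), (34.26734924316406, 300.6334533691406), 16.957223892211914)
[[ 0.9    0.437 -0.   ]
 [ 0.437 -0.9    0.   ]
 [ 0.    -0.    -1.   ]]
```

```bash
python3 -m pendant '[[[0,0,0],[0,0,0.51]],[[0,0,0],[0,0,0.51]],[[0.46,-0.57,0],[0,0,0]],[[0.46,-0.57,0],[0,0,0]],[[0.46,-0.57,0],[0,0,0]]]' 0 && python3 -m pendant '[[[0.46,-0.57,0],[0,0,0]],[[0.46,-0.57,0],[0,0,0]],[[0.46,-0.57,0],[0,0,0]],[[0.46,-0.57,0],[0,0,0]],[[0.46,-0.57,0],[0,0,0]]]' && python3 -m pendant '[[[0.46,-0.57,0],[0,0,0]],[[0.46,-0.57,0],[0,0,0]],[[0,0,0],[0,0,0]],[[0,0,0],[0,0,0]]]'
cat > where.py <<'E'
from h import *
o=status.get_obs(); R=Ro.from_rotvec(o['orientation']).as_matrix()
y=np.radians(17.1); u=np.array([np.cos(y),np.sin(y),0]); v=np.array([-u[1],u[0],0])
d=o['eef_pos']-[.4935,.0145,.057]
print("t",o['clock'],"tool rel blank0 (u,v,z) mm",(1000*np.array([d@u,d@v,d[2]])).round(1),"yaw",np.degrees(np.arctan2(R[1,0],R[0,0])).round(2),"tilt",R[:,2].round(3),"F(u,v,z)",np.round([o['contact_force']@u,o['contact_force']@v,o['contact_force'][2]],2),o['grip_width'])
E
python3 where.py
```

```text
clock: 1.68
eef_pos: [0.2893, -0.3712, 0.2312]
orientation: [-3.107, -0.467, -0.0]
contact_force: [0.4, -0.1, 0.9]
grip_width: 0.0855
finger_force: 0.0
clock: 2.3
eef_pos: [0.3709, -0.167, 0.2315]
orientation: [3.106, 0.467, 0.001]
contact_force: [0.3, 0.1, 0.8]
grip_width: 0.0855
finger_force: 0.0
clock: 2.8
eef_pos: [0.4032, -0.0868, 0.2313]
orientation: [3.106, 0.469, -0.0]
contact_force: [-0.1, -1.6, -0.4]
grip_width: 0.0855
finger_force: 0.0
t 2.8 tool rel blank0 (u,v,z) mm [-116.1  -70.3  174.3] yaw 17.17 tilt [-0. -0. -1.] F(u,v,z) [-0.56 -1.46 -0.45] 0.08549688129572991
```

```bash
python3 -m pendant '[[[0.45,-0.58,0],[0,0,0]],[[0.45,-0.58,0],[0,0,0]],[[0,0,0.6],[0,0,0]],[[0,0,0.6],[0,0,0]],[[0,0,0.6],[0,0,0]]]' >/dev/null && python3 -m pendant '[[[0,0,0.6],[0,0,0]],[[0,0,0.4],[0,0,0]],[[0,0,0.2],[0,0,0]],[[0,0,0],[0,0,0]]]' >/dev/null; python3 where.py
python3 - <<'E'
from h import *
a=[]
for n in ("wrist","scene"):
    p=vision.grab_frame(n)
    print(n,[(np.round(w(p,d['location']),3).tolist(),round(d['score'],2)) for d in finder.spot_point(p,"blank")][:3])
    a.append(p['pixels'])
a[1]=cv2.resize(a[1][130:290,200:413],(560,420))
cv2.imwrite("pics/w1.png",cv2.resize(np.hstack(a),(800,300)))
E
```

```text
t 3.925 tool rel blank0 (u,v,z) mm [-62.5  -1.2  -5.9] yaw 17.04 tilt [-0.001  0.    -1.   ] F(u,v,z) [-0.22 -0.07  0.29] 0.08554723856572054
wrist [([0.499, 0.016, 0.052], 0.67)]
scene [([0.491, 0.013, 0.062], 0.9), ([0.603, -0.413, 0.029], 0.8), ([0.316, -0.179, 0.026], 0.79)]
```

View pics/w1.png

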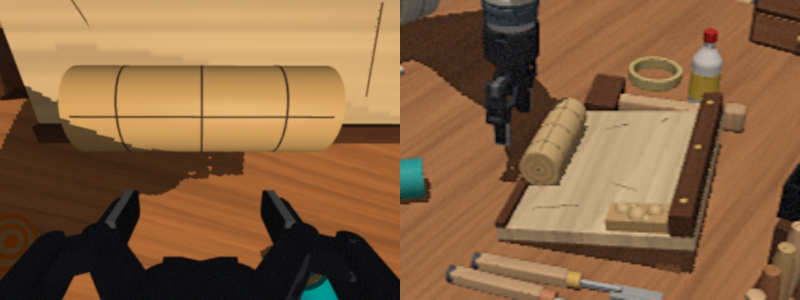

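The wrist view (left half) shows both fingers squarely behind the blank, parallel to it and centred on its middle ring. The scene crop (right half) shows the fingertips behind the lower side, clear of the lip. I'll lower a little, then start creeping forward.

```bash
python3 -m pendant '[[[0.08,0,0.12],[0,0,0]],[[0.08,0,0.12],[0,0,0]],[[0.06,0,0],[0,0,0]],[[0.05,0,0],[0,0,0]],[[0.05,0,0],[0,0,0]]]' >/dev/null; python3 where.py;  python3 -m pendant '[[[0.05,0,0],[0,0,0]],[[0.05,0,0],[0,0,0]],[[0.05,0,-0.01],[0,0,0]],[[0.05,0,-0.01],[0,0,0]],[[0.05,0,-0.01],[0,0,0]]]' >/dev/null; python3 where.py
```

```text
t 4.75 tool rel blank0 (u,v,z) mm [-42.6  -0.5 -20.1] yaw 17.13 tilt [ 0.  0. -1.] F(u,v,z) [-0.31  0.41 -0.52] 0.08516545112417961
t 5.375 tool rel blank0 (u,v,z) mm [-29.2  -0.4 -18.3] yaw 17.1 tilt [-0.003 -0.001 -1.   ] F(u,v,z) [-8.12  0.13  4.8 ] 0.0852472530203731
```

```bash
python3 where.py; python3 - <<'E'
from h import *
a=[]
for n in ("wrist","scene","top"):
    p=vision.grab_frame(n)
    print(n,[(np.round(w(p,d['location']),3).tolist(),round(d['score'],2)) for d in finder.spot_point(p,"blank")][:3])
    a.append(p['pixels'])
a[1]=cv2.resize(a[1][130:290,200:413],(560,420),interpolation=cv2.INTER_CUBIC)
cv2.imwrite("pics/w2.png",cv2.resize(np.hstack(a[:2]),(800,300)))
E
python3 where.py
```

```text
t 5.375 tool rel blank0 (u,v,z) mm [-29.2  -0.4 -18.3] yaw 17.1 tilt [-0.003 -0.001 -1.   ] F(u,v,z) [-8.12  0.13  4.8 ] 0.0852472530203731
wrist [([0.506, 0.016, 0.056], 0.8)]
scene [([0.317, -0.179, 0.029], 0.97), ([0.267, 0.209, 0.03], 0.83), ([0.385, -0.372, 0.026], 0.81)]
top [([0.381, -0.373, 0.023], 0.9), ([0.319, -0.18, 0.026], 0.85), ([0.607, -0.408, 0.028], 0.77)]
t 5.675 tool rel blank0 (u,v,z) mm [-28.9  -0.4 -18.3] yaw 17.11 tilt [-0.002 -0.001 -1.   ] F(u,v,z) [-5.91 -0.02  4.23] 0.08539575736874595
```

View pics/w2.png

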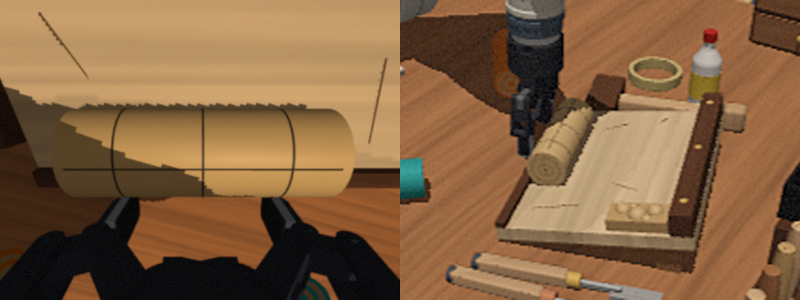

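```bash
python3 - <<'E'
from h import *
p=vision.grab_frame("wrist"); o=status.get_obs(); R=Ro.from_rotvec(o['orientation']).as_matrix()
K=np.array(p['K']);Rc=np.array(p['R'])
for z in (-26,-19,-13,-6,0):
  print(z,[ (lambda c:(K@c/c[2])[:2].round(0).tolist())(Rc@(o['eef_pos']+R@(np.array([x,y,z])/1000))+p['t']) for x in (-11,11) for y in (-42.7,42.7)])
cv2.imwrite("pics/w3.png",cv2.resize(p['pixels'][230:380,130:430],(800,400),interpolation=cv2.INTER_CUBIC))
E
```

```text
-26 [[189.0, 320.0], [369.0, 320.0], [184.0, 279.0], [374.0, 279.0]]
-19 [[193.0, 310.0], [365.0, 310.0], [189.0, 271.0], [369.0, 271.0]]
-13 [[196.0, 303.0], [362.0, 303.0], [192.0, 265.0], [366.0, 265.0]]
-6 [[200.0, 295.0], [358.0, 295.0], [196.0, 258.0], [362.0, 258.0]]
0 [[202.0, 289.0], [356.0, 289.0], [199.0, 253.0], [359.0, 253.0]]
```

View pics/w3.png

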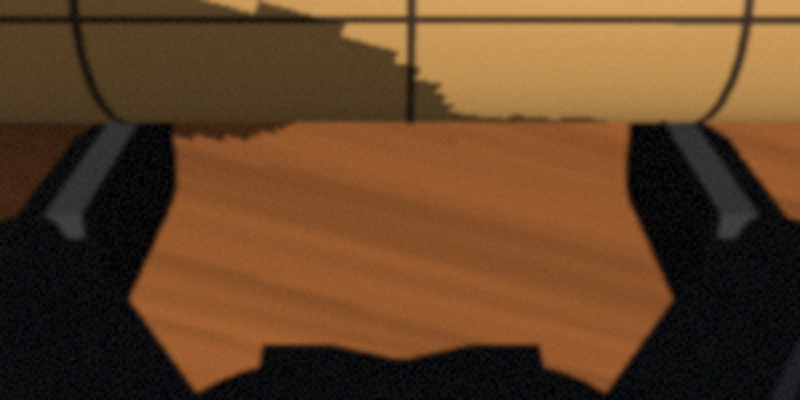

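The fingertips sit about 13 mm behind the nominal TCP, since the fingers are open. They are therefore touching right at the blank's equator by the tip edge, which explains the friction. I'll tilt the tips forward and go lower while creeping on.

```bash
python3 -m pendant '[[[0.06,0,0.013],[0,0.466,0]],[[0.06,0,0.017],[0,0.466,0]],[[0.06,0,0.02],[0,0.466,0]],[[0.06,0,0.025],[0,0.466,0]],[[0.06,0,0.03],[0,0.466,0]]]' |tail -1; python3 where.py; python3 - <<'E'
from h import *
a=[]
for n in ("wrist","scene"):
    p=vision.grab_frame(n)
    print(n,[(np.round(w(p,d['location']),3).tolist(),round(d['score'],2)) for d in finder.spot_point(p,"blank")][:2])
    a.append(p['pixels'])
a[1]=cv2.resize(a[1][130:290,200:413],(560,420),interpolation=cv2.INTER_CUBIC)
cv2.imwrite("pics/w4.png",cv2.resize(np.hstack(a[:2]),(800,300)))
E
python3 where.py
```

```text
finger_force: 0.7
t 6.35 tool rel blank0 (u,v,z) mm [ -9.1  -0.5 -21.8] yaw 17.12 tilt [ 0.329  0.101 -0.939] F(u,v,z) [-1.57 -0.8   1.31] 0.0854907639502121
wrist [([0.52, 0.022, 0.057], 0.84)]
scene [([0.514, 0.019, 0.063], 0.92), ([0.32, -0.18, 0.029], 0.89)]
t 6.55 tool rel blank0 (u,v,z) mm [ -9.3  -0.7 -21.9] yaw 17.09 tilt [ 0.326  0.1   -0.94 ] F(u,v,z) [-0.54  1.28  0.97] 0.08563331779759836
```

View pics/w4.png

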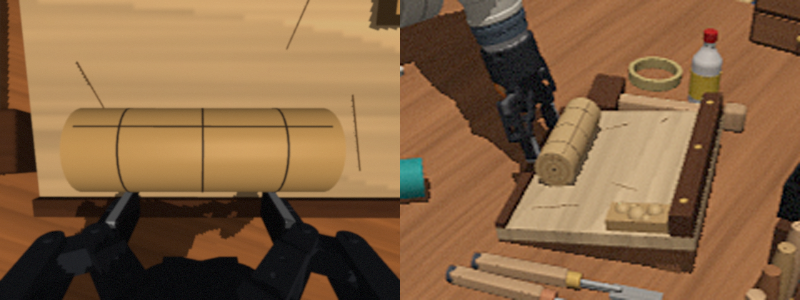

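The blank is now rolling: its pencil line has moved to the far side at row 126 of the left half. The force is about 1 N and it is still parallel to the lip. I'll carry on up the slope.

```bash
python3 -m pendant '[[[0.08,0,0.034],[0,0,0]],[[0.1,0,0.037],[0,0,0]],[[0.1,0,0.037],[0,0,0]],[[0.1,0,0.037],[0,0,0]],[[0.1,0,0.037],[0,0,0]]]' |tail -1; python3 where.py; python3 -m pendant '[[[0.1,0,0.0175],[0,0,0]],[[0.1,0,0.0175],[0,0,0]],[[0.1,0,0.0175],[0,0,0]],[[0.1,0,0.0175],[0,0,0]],[[0.1,0,0.0175],[0,0,0]]]' |tail -1; python3 where.py; python3 - <<'E'
from h import *
a=[]
for n in ("wrist","scene"):
    p=vision.grab_frame(n)
    for ob in ("blank","stop"): print(n,ob,[(np.round(w(p,d['location']),3).tolist(),round(d['score'],2)) for d in finder.spot_point(p,ob)][:2])
    a.append(p['pixels'])
a[1]=cv2.resize(a[1][130:290,200:413],(560,420),interpolation=cv2.INTER_CUBIC)
cv2.imwrite("pics/w5.png",cv2.resize(np.hstack(a[:2]),(800,300)))
E
python3 where.py
```

```text
finger_force: 0.5
t 7.175 tool rel blank0 (u,v,z) mm [ 22.2  -0.5 -22.5] yaw 17.13 tilt [ 0.327  0.101 -0.94 ] F(u,v,z) [-1.78  0.38  0.73] 0.08532983506375491
finger_force: 0.5
t 7.8 tool rel blank0 (u,v,z) mm [ 52.1  -0.6 -17. ] yaw 17.12 tilt [ 0.327  0.101 -0.94 ] F(u,v,z) [-1.15 -0.24  0.05] 0.08520912663626481
wrist blank [([0.575, 0.042, 0.07], 0.65)]
wrist stop []
scene blank [([0.386, -0.372, 0.026], 0.95), ([0.573, 0.037, 0.076], 0.82)]
scene stop [([0.682, 0.048, 0.066], 0.64)]
t 8.1 tool rel blank0 (u,v,z) mm [ 51.5  -0.4 -17.1] yaw 17.12 tilt [ 0.327  0.101 -0.94 ] F(u,v,z) [0.76 0.39 0.06] 0.08558752604573489
```

View pics/w5.png

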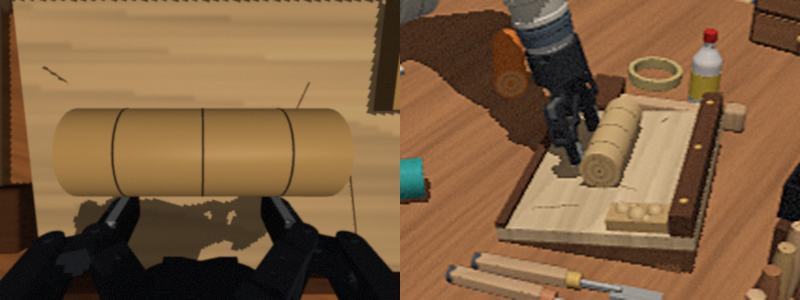

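The blank is at mid-slope, parallel and still touching both fingertips at (125,195) and (275,195), with about 75 mm to go.

```bash
python3 -m pendant '[[[0.07,0,0.012],[0,0,0]],[[0.1,0,0.0175],[0,0,0]],[[0.1,0,0.0175],[0,0,0]],[[0.1,0,0.0175],[0,0,0]],[[0.1,0,0.0175],[0,0,0]]]' |tail -1; python3 where.py; python3 -m pendant '[[[0.1,0,0.0175],[0,0,0]],[[0.1,0,0.0175],[0,0,0]],[[0.1,0,0.0175],[0,0,0]],[[0.08,0,0.014],[0,0,0]],[[0.06,0,0.01],[0,0,0]]]' |tail -1; python3 where.py; python3 -m pendant '[[[0.04,0,0.007],[0,0,0]],[[0.04,0,0.007],[0,0,0]]]' |tail -1; python3 where.py
```

```text
finger_force: 0.5
t 8.725 tool rel blank0 (u,v,z) mm [ 80.3  -0.5 -12. ] yaw 17.12 tilt [ 0.327  0.101 -0.94 ] F(u,v,z) [-1.75  0.11  0.88] 0.08564482359135524
finger_force: 0.5
t 9.35 tool rel blank0 (u,v,z) mm [106.5  -0.5  -7.3] yaw 17.12 tilt [ 0.327  0.101 -0.94 ] F(u,v,z) [-0.93 -0.3   0.32] 0.08556078336735033
finger_force: 0.5
t 9.6 tool rel blank0 (u,v,z) mm [111.1  -0.5  -6.5] yaw 17.12 tilt [ 0.327  0.101 -0.94 ] F(u,v,z) [-0.46  0.24 -0.14] 0.08525081184011436
```

```bash
python3 -m pendant '[[[0.04,0,0.007],[0,0,0]],[[0.04,0,0.007],[0,0,0]],[[0.04,0,0.007],[0,0,0]],[[0.03,0,0.005],[0,0,0]]]' |tail -1; python3 where.py; python3 -m pendant '[[[0.025,0,0.004],[0,0,0]],[[0.025,0,0.004],[0,0,0]]]' |tail -1; python3 where.py;python3 -m pendant '[[[0.02,0,0.003],[0,0,0]],[[0.02,0,0.003],[0,0,0]]]' |tail -1; python3 where.py
```

```text
finger_force: 0.5
t 10.1 tool rel blank0 (u,v,z) mm [120.2  -0.5  -4.8] yaw 17.12 tilt [ 0.327  0.101 -0.94 ] F(u,v,z) [-1.35  0.33  0.56] 0.08504233502412782
finger_force: 0.5
t 10.35 tool rel blank0 (u,v,z) mm [123.1  -0.5  -4.3] yaw 17.12 tilt [ 0.327  0.101 -0.94 ] F(u,v,z) [-1.16  0.21  0.64] 0.08512464702349072
finger_force: 0.5
t 10.6 tool rel blank0 (u,v,z) mm [125.5  -0.5  -3.8] yaw 17.12 tilt [ 0.327  0.101 -0.94 ] F(u,v,z) [-1.33  0.15  0.3 ] 0.08527294812689357
```

```bash
python3 -m pendant '[[[0.02,0,0.003],[0,0,0]],[[0.02,0,0.003],[0,0,0]]]' |tail -1; python3 where.py; python3 - <<'E'
from h import *
a=[]
for n in ("wrist","scene"):
    p=vision.grab_frame(n)
    for ob in ("blank","stop"): print(n,ob,[(np.round(w(p,d['location']),3).tolist(),round(d['score'],2)) for d in finder.spot_point(p,ob)][:2])
    a.append(p['pixels'])
a[1]=cv2.resize(a[1][130:290,200:413],(560,420),interpolation=cv2.INTER_CUBIC)
cv2.imwrite("pics/w6.png",cv2.resize(np.hstack(a[:2]),(800,300)))
E
```

```text
finger_force: 0.5
t 10.85 tool rel blank0 (u,v,z) mm [127.8  -0.5  -3.3] yaw 17.12 tilt [ 0.327  0.101 -0.94 ] F(u,v,z) [-1.84  0.45 -0.32] 0.08513788786834123
wrist blank [([0.649, 0.059, 0.081], 0.87)]
wrist stop [([0.682, 0.05, 0.064], 0.88)]
scene blank [([0.605, -0.412, 0.029], 0.91), ([0.316, -0.181, 0.029], 0.76)]
scene stop [([0.683, 0.049, 0.064], 0.83)]
```

View pics/w6.png

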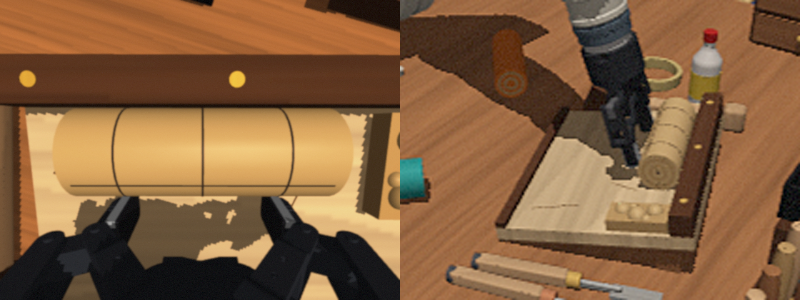

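The stop fills rows 55–105 of the left half, and the blank's upper edge lies along it. The carving at (390,160) is clear of the blank's right end. Next I'll build up a light push.

```bash
for i in 1; do python3 -m pendant '[[[0.015,0,0.003],[0,0,0]],[[0.015,0,0.003],[0,0,0]],[[0,0,0],[0,0,0]]]' |tail -1; python3 where.py; python3 -m pendant '[[[0.015,0,0.003],[0,0,0]],[[0.015,0,0.003],[0,0,0]],[[0,0,0],[0,0,0]]]' |tail -1; python3 where.py; done
```

```text
finger_force: 0.4
t 11.525 tool rel blank0 (u,v,z) mm [129.6  -0.5  -3. ] yaw 17.12 tilt [ 0.327  0.101 -0.94 ] F(u,v,z) [-0.38 -0.72  0.69] 0.08544875579545444
finger_force: 3.4
t 11.9 tool rel blank0 (u,v,z) mm [130.   -0.4  -3.4] yaw 17.07 tilt [ 0.325  0.1   -0.941] F(u,v,z) [-8.2  -0.76  2.16] 0.08564725739557813
```

```bash
python3 -m pendant '[[[0,0,0],[0,0,0]],[[0,0,0],[0,0,0]],[[0,0,0],[0,0,0]],[[0,0,0],[0,0,0]]]' |tail -1; python3 where.py; python3 - <<'E'
from h import *
p=vision.grab_frame("wrist")
for ob in ("blank","stop"): print(ob,[(np.round(w(p,d['location']),3).tolist(),round(d['score'],2)) for d in finder.spot_point(p,ob)][:2])
cv2.imwrite("pics/w7.png",p['pixels'])
E
python3 where.py
```

```text
finger_force: 3.4
t 12.4 tool rel blank0 (u,v,z) mm [130.   -0.4  -3.4] yaw 17.07 tilt [ 0.325  0.1   -0.94 ] F(u,v,z) [-8.37 -0.44  2.91] 0.08567031344451094
blank [([0.651, 0.062, 0.082], 0.6)]
stop [([0.685, 0.055, 0.064], 0.67)]
t 12.55 tool rel blank0 (u,v,z) mm [130.   -0.4  -3.4] yaw 17.07 tilt [ 0.325  0.1   -0.94 ] F(u,v,z) [-8.11 -0.64  2.69] 0.085264120846064
```

View pics/w7.png

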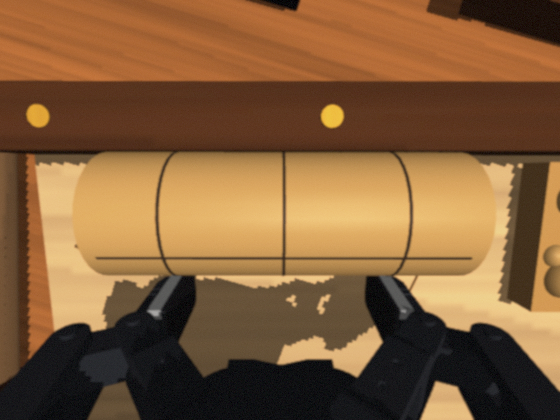

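The blank lies parallel and snug along the stop (both edges along row 152). Both fingertips hold it with a steady push of about 8 N, and the carving at the right is untouched.

```bash
python3 -c "
from bench import robot
print(robot.sign_off())"
```

```text
the job is handed in; nothing more can be done
None
```

The blank is up the slope and parallel against the stop, held there by both fingertips with a steady push of about 8 N. I handed the job in at about 12.5 s; no verdict came back. The carving beside it looks untouched, but I did not re-measure the other bystanders.

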